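Cock and fire the spring impact tester at a sample pot

TASK

Give the yellow-capped pot standing in the impact tester a test blow: draw the black knob back until the hidden sear catches, without forcing it hard into the overdraw buffer behind, let go of it so that it stays cocked, then press the red trip pad to fire. Only the striker may move the pot and the gauge plate; leave the other things alone.

Things in the scene. Friction and masses are not known exactly. Their poses are not given: they have to be found in the camera images.
- tester: Bench impact tester: grey base 336 x 80 x 12 mm fixed on the worktop, origin at the centre of its underside. Its x is the direction of the blow, z up. From -x to +x: grey sear housing, blue striker carriage with black knob (x = 0), channel with the pot (walls 40 mm high, x 51 to 163 mm), white gauge plate, end post 56 mm high. The red trip pad stands beside the housing, at y = +58 mm.
- knob (a point): Centre of the black upright cocking knob on the striker: cylinder 22 mm across, 32 mm tall; centre 80 mm, top 96 mm above the worktop. The blue carriage under it (44 x 44 mm) has its top at 58 mm. The knob is free on all sides and moves along the tester's x only.
- striker (a joint): How far the striker is drawn back (m), along the tester's -x: 0 at rest (give or take 4 mm), 0.075 at most. A spring pulls it to 0 with 0.26 N per mm, plus up to 1 N friction. The sear catches somewhere between 37 and 53 mm, different at each set-up. Caught, it stays when eased forward and pulls on the hand no more; not caught, it follows the hand and flies forward when let go: a spoiled blow.
- trip (a point): Nominal centre of the top of the red trip pad (44 mm along the tester's x, 28 mm along its y), 64 mm above the worktop; the pad stands up to 8 mm to either side of this point along x. Pressed straight down it lowers the sear: 4 N to start, 0.4 N per mm, up to 2 N more when cocked; fires 6 to 7 mm down, bottoms at 10 mm, springs back when let go.
- gauge (a joint): How far the white drag gauge plate (50 mm wide, 42 mm high, bottom 15 mm above the worktop) has been knocked along the tester's +x (m), 0 at the start, at most 0.046. It stays where the blow leaves it; a full blow gives more than 0.008.
- gauge_zero (a point): Where the gauge plate's centre is at the start (fixed to the tester's base, 36 mm above the worktop).
- pot_yellow: The specimen: white pot with yellow screw cap, 48 mm across, 56 mm tall, standing upright in the channel 12 mm above the worktop in front of the striker's rubber tip; origin at the centre of its underside. The blow slides it forward by 10 to 50 mm and knocks on the gauge plate.
- pot_yellow_2: Bystander: white pot with yellow cap, 48 mm across, 56 mm tall, on the worktop; origin at the centre of its underside.
- pot_red: Bystander: white pot with red cap, 49 mm across, 60 mm tall, on the worktop; origin at the centre of its underside.
- tally: Bystander: white tally counter with a black button, 52 x 45 x 34 mm; origin at the centre of its underside.
- housing (a point): Nominal centre of the top of the grey sear housing (62 x 50 mm, 61 mm high; up to 8 mm off along x). Inside, a ramp on the rod pushes the sear down: a bump of up to 6 N over 9 mm, from 17 mm before the catch, then 8 mm with little friction, then the sear snaps up. 4 mm on the rod meets the overdraw buffer: 2 N, then 2.5 N per mm, a sudden steep climb. Over 12 N on it damages it.
Things that resemble listed ones, but are neither listed nor needed, are in the scene too. Leave any blue or purple look-alike of the pot_yellow alone.

How it is judged (in metres and radians):
On the way, in this order (a step that is already met when the one before it is completed fails the run):
1. the striker is cocked: held back by the sear alone, the robot's hand off it, the gauge not yet struck (value of joint striker above 0.032 m and contact force between each of the fingers, the arm and striker below 0.2 N and value of joint gauge below 0.004 m), for 0.4 s.
2. the blow has driven the gauge plate at least 8 mm (value of joint gauge above 0.008 m), for 0.1 s.
At the end, for the whole second after the job is handed in: The gauge plate has been knocked at least 8 mm on, the striker is back forward (drawn less than 12 mm), and the pot stands upright (within 0.2 rad) and still in the channel, driven forward of where it stood (78 to 140 mm ahead of the tester's centre) (value of joint gauge above 0.008 m and value of joint striker below 0.012 m and angle between pot_yellow's own z axis and vertical below 0.2 rad and x of pot_yellow in the frame of tester between 0.078 and 0.14 m and z of pot_yellow in the frame of tester below 0.02 m and linear speed of pot_yellow below 0.02 m/s); the robot touches nothing.
It fails at once if overdraw buffer loaded by the striker with more than 12 N (contact force between striker and buffer above 12 N).
It fails at once if the robot touches the pot in the tester (contact force between any of the fingers, the arm and pot_yellow above 1 N).
It fails at once if the robot touches the gauge plate (contact force between any of the fingers, the arm and gauge above 1 N).
It fails at once if a bystander is moved by more than 20 mm (distance of any of pot_yellow_2, pot_red, tally from where it was at the start of the episode above 0.02 m).
It also fails if it takes over 64 s, if anything falls off the work surface, if the arm or the gripper's body presses on something with over 40 N, if the wrist force passes 120 N, or if a joint passes its speed limit or range.

ROBOT

A 6-joint arm with a two-finger parallel gripper is mounted at the origin on a cart in front of the work surface, level with it; the furniture and walls round the work are solid. World frame = base frame: x ahead of the robot, y to its left, z up, the work surface at z = 0. Lengths are in mm, angles in rad, forces in N, time in s.
With the tool pointing down it reaches from about 275 to 1000 mm from the base axis. Payload 8.4 kg.
Tool frame: the origin (TCP) lies at the very end of the fingers, on their centre line; the grasp point (between the pads) lies 19 mm behind it; z points along the fingers, y is the direction in which the jaws open and shut (so a half turn about z gives the same grasp; the last joint's range is limited). The gripper opens to 85 mm and grips with 20 to 120 N. Pads are 22 mm wide; open, the fingers measure 114 mm over their backs; the gripper's body (76 mm by 85 mm) begins 54 mm behind the grasp point. The pads swing forward as they close: fully open they stand 13 mm farther back than shut.
Start: joints at [1.223, 0.353, 1.633, -0, 1.155, -0.002], TCP at [211.842, 588.006, 231.281] pointing down, gripper open.
Joint ranges: [-2.63, 2.63], [-0.92, 2.1], [0.06, 2.66], [-1.3, 4.44], [0, 2.69], [-3.02, 3.02]. Speed limits (rad/s): [2.22, 2.22, 2.79, 3.14, 3.14, 3.14].

INTERFACE

Orientations are given as [roll, pitch, yaw] about the fixed x, y, z axes, in that order (R = Rz(yaw) Ry(pitch) Rx(roll)).
In Python, from rig import sense, grab_frame, get_calibration, sign_off, boxes_of, trace gives the robot as it stands.
- The arm moves only by the tool servo_tool, never from a script. Its argument "rows" is a list of rows, each a list of 3 entries, a list of its own where there are three numbers: the finger opening in mm, from 0 to 85.4, then the shift along the tool's x, y, z in mm, then the turn, a rotation vector about the tool's x, y, z in degrees. A call has 1 to 8 rows; each row shifts and turns the commanded pose from where the row before left it, along the tool's axes as they then stand; what a row does not reach is not made up. A row lasts 1/8 s, in which the tool goes at most 62.5 mm and 10.7 degrees, less where a joint would pass 70% of its speed; a pose out of reach is approached as far as the arm can. A call is refused whole if a number of a shift passes 62.5 or a number of a turn 10.7, either way. A call with a gripper value outside its range is refused whole. The fingers move at their own pace and stop on an object; "force" is the grip in N (left out, the last holds). Time passes only in rows, so rows that do not move let the fingers close. It gives the time, the measured TCP pose, the force and the opening at its end, in the units of the state.
- sense(): the state, without advancing time (a new reading comes with each control period).
- grab_frame(name): name is "side" or "top" or "wrist"; returns the picture (480x640x3 uint8, blue, green, red); there is no depth.
- get_calibration(name): a dict with "intrinsics" (3x3 intrinsics, pixels), "world_to_cam" (4x4, takes a point from world to camera coordinates). Camera axes: x right, y down, z forward; pixel columns grow to the right and rows downward; lengths in mm; the calibration is good to about 2 mm. A picture is of the moment at which its call begins: read the wrist's pose just before it. get_calibration takes no time and is no camera call; for the wrist camera it gives the pose at the moment of the call.
- sign_off(): hands the job in, once; it reports no verdict.
Trained networks look in the newest picture that a camera, given by its name, has taken for a name from the list of things; names that differ only in an ending like _2 or _b are one class to them, and where a whole thing is asked for, a point or a joint stands for the part that bears it (a point fixed in the world has none). Each returns a list of dicts, best first, with "conf" (0 to 1); they miss things now and then, are a little off and sometimes report something else, mostly with a low value. They report only what shows in the picture. A call takes as long as a camera call. They do not tell look-alikes from the thing itself.
- boxes_of(camera, thing): "centre" ([x, y, z] in mm, in the coordinates of the camera as it stood for that picture, good to about 4 mm: the middle of the surface that is visible of it).
- trace(camera, thing): "mask" (480x640 bool, what is visible of it).
The state is a dict: "clock": time; "qpos": joint angles; "qvel": joint speeds; "joint_efforts": joint torques, N m; "eef_pos": TCP position; "tcp_rot": TCP orientation; "contact_force": force on the tool from outside, world axes, zero at the start; "wrist_torque": the same for the moment, N m; "opening": opening from 0.0 (shut) to 1.0 (fully open).
Only numpy, scipy, OpenCV 4.12 (cv2) and the standard library are available. Lean on these libraries where they do the work, as an engineer would, in place of code of your own. Each camera call takes 0.05 s, during which the arm holds its last target. There are 200 camera calls.

## Working session

There is one attempt and no reset: what is moved stays moved. The work goes in short steps, Python scripts to look and compute and a tool call to move; the robot and the scene stay as the last step left them, time stands still between calls to the robot, and variables do not carry over. Pictures are saved under pics/ and viewed, about 8 in all and at most 12, crops included, and the job is handed in when it is done.

Besides the shell and the picture viewer there is one more tool, called after "Request:" by a JSON object that holds its "fn" and its "kwargs". servo_tool: Moves the arm, as the interface text tells. Its arguments: {"type":"object","properties":{"rows":{"type":"array","items":{"type":"array"}},"force":{"type":"number"}},"required":["rows"]}

```bash
mkdir -p pics
cat > h.py <<'E'
import numpy as np, cv2
from rig import *
def w(cam,p):
    T=get_calibration(cam)["world_to_cam"]; T=np.array(T); return (np.linalg.inv(T)@np.r_[p,1])[:3]
def px(cam,P):
    c=get_calibration(cam); q=np.array(c["world_to_cam"])@np.r_[P,1]; u=np.array(c["intrinsics"])@q[:3]; return u[:2]/u[2]
E
python3 - <<'E'
from h import *
s=sense(); print(s['clock'],s['eef_pos'],s['tcp_rot'],s['contact_force'],s['opening'])
ims=[]
for c in ["top","side"]:
    im=grab_frame(c); cv2.imwrite(f"pics/{c}0.png",im)
    for t in ["tester","knob","trip","housing","gauge","pot_yellow","pot_red","tally"]:
        for b in boxes_of(c,t)[:4]:
            print(c,t,round(b["conf"],2),w(c,b["centre"]).round(1),px(c,w(c,b["centre"])).round())
E
```

```text
0.0 [211.66224578 587.54314893 230.5482998 ] [-3.14019107e+00  1.05215203e-05  2.79581282e+00] [-0.17970961  0.19707441  0.43823187] 1.0017437864645333
top tester 0.56 [600.3  40.1  13.5] [287. 219.]
top knob 0.85 [590.8  27.9  59.6] [291. 221.]
top trip 0.59 [597.7  43.7  11.3] [286. 221.]
top trip 0.22 [ 586.  -425.4   59.1] [480. 226.]
top housing 0.71 [595.9  46.6  12.4] [285. 221.]
top housing 0.51 [618.7 105.3  65. ] [259. 209.]
top gauge 0.56 [625.7 136.2  45.2] [248. 207.]
top pot_yellow 0.87 [556.1 254.   55.4] [198. 234.]
top pot_yellow 0.75 [758.6 164.9  53.8] [237. 153.]
top pot_yellow 0.64 [ 441.8 -409.5   57.4] [473. 286.]
top pot_yellow 0.58 [616.5 100.7  67.8] [261. 210.]
top pot_red 0.94 [ 587.3 -423.2   61. ] [479. 225.]
top tally 0.83 [395.9 318.7  28.5] [172. 300.]
side tester 0.96 [589.7  27.9  16.2] [310. 217.]
side knob 0.81 [590.1  22.   51.6] [311. 212.]
side trip 0.93 [594.6  27.9  17.3] [311. 216.]
side housing 0.62 [590.8  29.5  17.2] [310. 217.]
side gauge 0.56 [612.1 139.   42.4] [293. 185.]
side pot_yellow 0.68 [760.4 153.9  55.4] [328. 157.]
side pot_yellow 0.62 [554.9 247.7  52.1] [258. 170.]
side pot_yellow 0.56 [ 441.7 -422.2   56.1] [372. 357.]
side pot_red 0.6 [ 589.5 -427.    61.3] [415. 324.]
side tally 0.58 [ 590.1 -428.1   61.2] [416. 324.]
side tally 0.5 [610.9  94.2  69.6] [302. 190.]
```

View pics/top0.png

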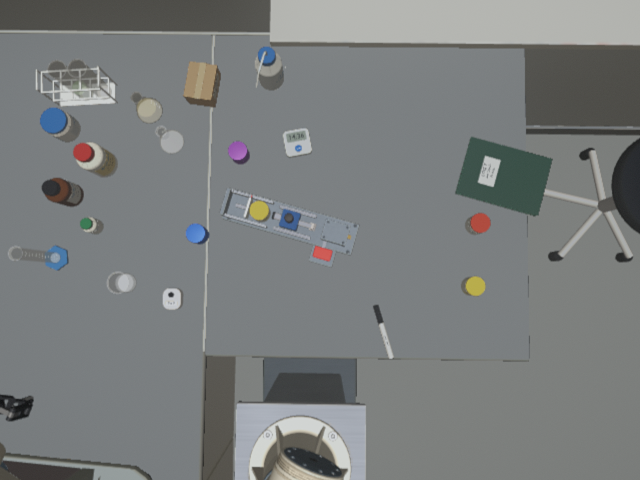

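View pics/side0.png

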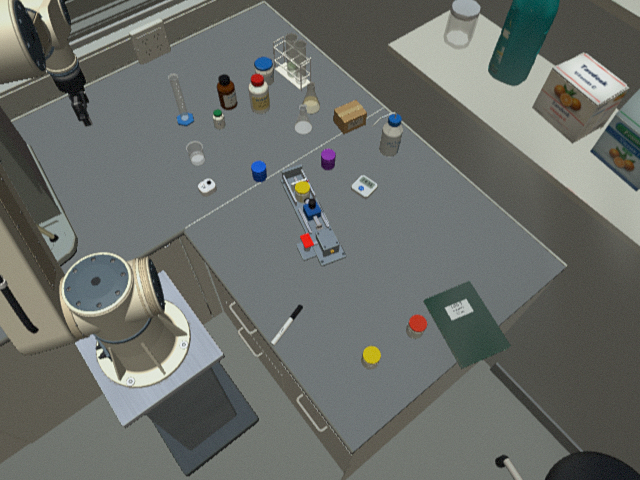

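Request:
{"fn": "servo_tool", "kwargs": {"rows": [[85, [-49, -36.5, 0], [0, 0, 0]], [85, [-49, -36.5, 0], [0, 0, 0]], [85, [-49, -36.5, 0], [0, 0, 0]], [85, [-49, -36.5, 0], [0, 0, 0]], [85, [-49, -36.5, 0], [0, 0, 0]], [85, [-49, -36.5, 0], [0, 0, 0]], [85, [-49, -36.5, 0], [0, 0, 0]], [85, [-49, -36.5, 0], [0, 0, 0]]]}}

```text
clock: 1.9
eef_pos: [482.7, 178.7, 231.6]
tcp_rot: [3.141, 0.001, 2.796]
contact_force: [0.4, 0.6, -0.6]
opening: 0.993
```

Request:
{"fn": "servo_tool", "kwargs": {"rows": [[50, [-49, -36.5, -15], [0, 0, 0]], [50, [-49, -36.5, -15], [0, 0, 0]], [50, [-20, -36.5, -15], [0, 0, 0]], [50, [0, 0, 0], [0, 0, 0]], [50, [0, 0, 0], [0, 0, 0]]]}}

```text
clock: 2.52
eef_pos: [554.8, 38.4, 275.8]
tcp_rot: [3.141, -0.001, 2.795]
contact_force: [0.1, -1.2, -1.0]
opening: 0.581
```

Run:
```python
from h import *
s=sense(); print(s['clock'],s['eef_pos'],s['tcp_rot'],s['contact_force'],s['opening'])
im=grab_frame("wrist"); cv2.imwrite("pics/w0.png",im)
for t in ["tester","knob","trip","housing","gauge","pot_yellow"]:
        for b in boxes_of("wrist",t)[:2]:
            P=w("wrist",b["centre"]);print(t,round(b["conf"],2),P.round(1),px("wrist",P).round())
```

```text
2.525 [554.78999676  38.35534549 275.82478385] [ 3.14132681e+00 -5.14861975e-04  2.79508801e+00] [ 0.05464048 -1.2310139  -0.97282244] 0.5810616294148403
tester 0.69 [598.   61.5  16. ] [350. 229.]
knob 0.95 [589.1  33.3  58.7] [320. 242.]
knob 0.47 [595.5  56.   15.2] [344. 228.]
trip 0.89 [596.   61.7  18. ] [349. 228.]
housing 0.64 [593.8  57.8  13.4] [345. 226.]
gauge 0.75 [622.7 141.6  44.5] [444. 232.]
pot_yellow 0.91 [747.9 160.9  35.5] [493. 337.]
pot_yellow 0.64 [556.4 251.9  58.9] [559. 118.]
```

View pics/w0.png

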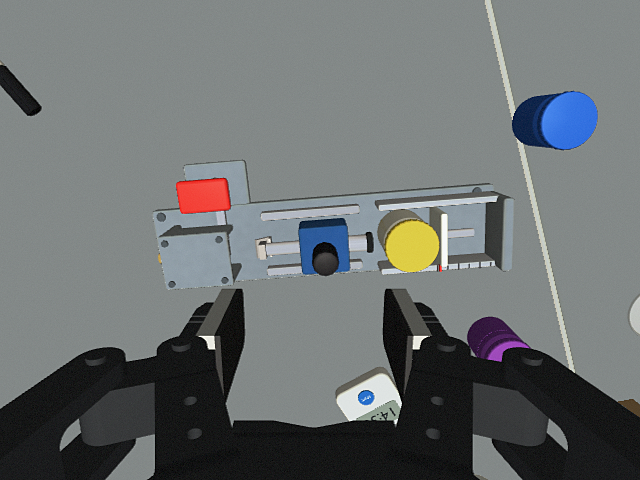

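```bash
cat >> h.py <<'E'
def ray(cam,uv,z):
    c=get_calibration(cam); T=np.linalg.inv(np.array(c["world_to_cam"])); d=T[:3,:3]@np.linalg.inv(c["intrinsics"])@np.r_[uv,1]; o=T[:3,3]
    return o+d*(z-o[2])/d[2]
E
python3 - <<'E'
from h import *
for n,uv,z in [("knob",(325,264),96),("pad",(204,196),64),("pot",(412,246),68),("baseBL",(167,290),12),("baseTL",(153,212),12),("baseTR",(493,184),12),("hous c",(196,258),61),
 ("hTL",(161,236),61),("hBL",(168,290),61),("carriage TL",(299,222),58),("cTR",(346,219),58)]:
    print(n,ray("wrist",uv,z).round(1))
im=cv2.imread("pics/top0.png"); cv2.imwrite("pics/crop.png",cv2.resize(im[180:280,210:370],None,fx=5,fy=5,interpolation=2))
c=get_calibration("wrist");print(np.linalg.inv(c["world_to_cam"])[:3,3])
for z in (60,64,68,96): print(z,px("top",ray("wrist",(325,264),z)).round(1),px("side",ray("wrist",(325,264),z)).round(1),px("top",ray("wrist",(204,196),z)).round(1),px("side",ray("wrist",(204,196),z)).round(1))
im=cv2.imread("pics/side0.png"); cv2.imwrite("pics/crop2.png",cv2.resize(im[160:270,270:360],None,fx=5,fy=5,interpolation=2))
a=cv2.imread("pics/crop.png");b=cv2.imread("pics/crop2.png");k=np.zeros((600,800,3),np.uint8);
E
```

```text
knob [598.2  33.2  96. ]
pad [516.7 -46.   64. ]
pot [617.3 107.   68. ]
baseBL [ 597.1 -136.9   12. ]
baseTL [ 517.8 -115.1   12. ]
baseTR [603.8 205.3  12. ]
hous c [565.5 -75.9  61. ]
hTL [536.6 -96.5  61. ]
hBL [ 584.8 -112.2   61. ]
carriage TL [566.4  21.3  58. ]
cTR [577.7  60.9  58. ]
[492.91354898  61.21830179 418.86085363]
60 [290.4 213.2] [314.5 205.7] [321.9 252.1] [305.7 239.9]
64 [290.2 213.6] [314.1 205.1] [321.4 252.1] [305.3 239. ]
68 [289.9 213.9] [313.7 204.5] [320.8 252.1] [305. 238.]
96 [288.1 216.2] [310.8 200.3] [317.1 252.1] [302.6 231.4]
```

View pics/crop2.png

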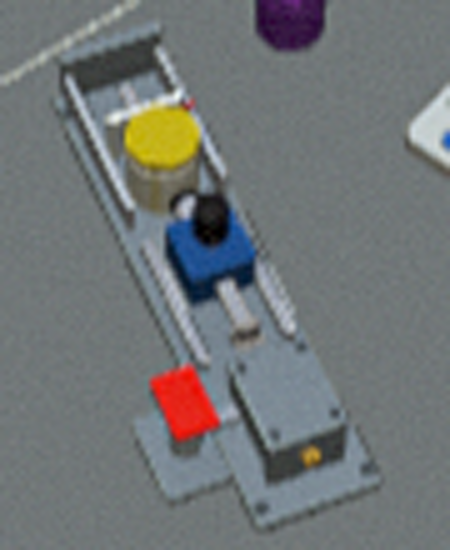

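Request:
{"fn": "servo_tool", "kwargs": {"rows": [[50, [0, 0, 0], [0, 0, -4.85]], [50, [-21.5, 3, 30], [0, 0, 0]], [50, [-21.5, 3, 40], [0, 0, 0]], [50, [0, 0, 40], [0, 0, 0]], [50, [0, 0, 0], [0, 0, 0]], [50, [0, 0, 0], [0, 0, 0]]]}}

```text
clock: 3.62
eef_pos: [598.8, 33.0, 167.4]
tcp_rot: [3.141, 0.001, 2.881]
contact_force: [-0.2, -0.0, -0.3]
opening: 0.586
```

Run:
```python
from h import *
s=sense(); print(s['clock'],s['eef_pos'],s['tcp_rot'],s['contact_force'],s['opening'])
im=grab_frame("wrist")
for P in [(598.2,33.2,96),(516.7,-46,64),s['eef_pos']]:
    u=px("wrist",np.array(P)); print(u.round()); cv2.drawMarker(im,tuple(int(x) for x in u),(0,255,0),0,12)
cv2.imwrite("pics/w1.png",im)
```

```text
3.625 [598.81145598  33.03161422 167.39924588] [3.14124802e+00 1.12271723e-03 2.88079275e+00] [-0.19539412 -0.0442017  -0.33031225] 0.5862751848421554
[313. 250.]
[141. 136.]
[313. 308.]
```

View pics/w1.png

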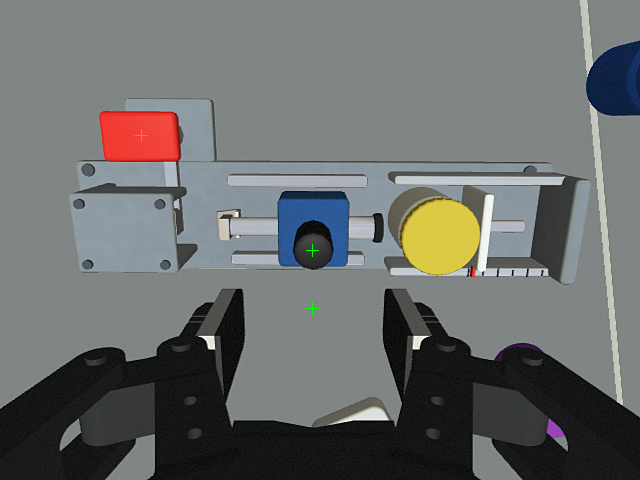

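Request:
{"fn": "servo_tool", "kwargs": {"rows": [[50, [0, 0, 35], [0, 0, 0]], [50, [0, 0, 35], [0, 0, 0]], [50, [0, 0, 24], [0, 0, 0]], [50, [0, 0, 0], [0, 0, 0]], [50, [0, -8, 0], [0, 0, 0]], [50, [0, -4, 0], [0, 0, 0]], [50, [0, -4, 0], [0, 0, 0]], [50, [0, 0, 0], [0, 0, 0]]]}}

```text
clock: 4.68
eef_pos: [594.3, 17.0, 72.6]
tcp_rot: [3.141, 0.001, 2.88]
contact_force: [0.3, 0.7, 0.1]
opening: 0.586
```

Request:
{"fn": "servo_tool", "kwargs": {"rows": [[50, [0, -4, 0], [0, 0, 0]], [50, [0, -3, 0], [0, 0, 0]], [50, [0, -3, 0], [0, 0, 0]], [50, [0, 0, 0], [0, 0, 0]], [50, [0, 0, 0], [0, 0, 0]]]}}

```text
clock: 5.3
eef_pos: [591.6, 7.6, 72.1]
tcp_rot: [-3.142, 0.0, 2.88]
contact_force: [0.8, 3.3, 3.1]
opening: 0.582
```

Request:
{"fn": "servo_tool", "kwargs": {"rows": [[50, [0, -3, 0], [0, 0, 0]], [50, [0, -3, 0], [0, 0, 0]], [50, [0, -3, 0], [0, 0, 0]], [50, [0, -3, 0], [0, 0, 0]], [50, [0, 0, 0], [0, 0, 0]]]}}

```text
clock: 5.92
eef_pos: [588.5, -3.8, 72.1]
tcp_rot: [3.141, 0.0, 2.88]
contact_force: [2.3, 5.1, 1.7]
opening: 0.584
```

Request:
{"fn": "servo_tool", "kwargs": {"rows": [[50, [0, -3, 0], [0, 0, 0]], [50, [0, -3, 0], [0, 0, 0]], [50, [0, 0, 0], [0, 0, 0]]]}}

```text
clock: 6.3
eef_pos: [587.0, -9.4, 72.1]
tcp_rot: [3.141, 0.0, 2.88]
contact_force: [2.9, 6.1, 2.1]
opening: 0.587
```

Request:
{"fn": "servo_tool", "kwargs": {"rows": [[50, [0, -2, 0], [0, 0, 0]], [50, [0, -2, 0], [0, 0, 0]], [50, [0, 0, 0], [0, 0, 0]]]}}

```text
clock: 6.68
eef_pos: [586.0, -12.9, 72.1]
tcp_rot: [3.14, 0.0, 2.88]
contact_force: [2.6, 9.4, 1.3]
opening: 0.587
```

Request:
{"fn": "servo_tool", "kwargs": {"rows": [[50, [0, -2, 0], [0, 0, 0]], [50, [0, 0, 0], [0, 0, 0]]]}}

```text
clock: 6.92
eef_pos: [585.7, -14.2, 72.1]
tcp_rot: [3.139, 0.0, 2.88]
contact_force: [3.2, 12.0, 1.1]
opening: 0.589
```

Request:
{"fn": "servo_tool", "kwargs": {"rows": [[50, [0, -2, 0], [0, 0, 0]], [50, [0, 0, 0], [0, 0, 0]]]}}

```text
clock: 7.18
eef_pos: [585.3, -15.8, 72.1]
tcp_rot: [3.139, 0.0, 2.88]
contact_force: [4.5, 14.3, 1.1]
opening: 0.583
```

Request:
{"fn": "servo_tool", "kwargs": {"rows": [[50, [0, -2, 0], [0, 0, 0]], [50, [0, 0, 0], [0, 0, 0]]]}}

```text
clock: 7.42
eef_pos: [584.8, -17.7, 72.1]
tcp_rot: [3.139, 0.0, 2.88]
contact_force: [3.3, 15.0, 0.3]
opening: 0.583
```

Request:
{"fn": "servo_tool", "kwargs": {"rows": [[50, [0, -2, 0], [0, 0, 0]], [50, [0, 0, 0], [0, 0, 0]]]}}

```text
clock: 7.68
eef_pos: [584.3, -19.5, 72.1]
tcp_rot: [3.139, 0.0, 2.88]
contact_force: [4.4, 15.5, 0.8]
opening: 0.585
```

Request:
{"fn": "servo_tool", "kwargs": {"rows": [[50, [0, -1.5, 0], [0, 0, 0]], [50, [0, 0, 0], [0, 0, 0]]]}}

```text
clock: 7.92
eef_pos: [583.9, -20.8, 72.1]
tcp_rot: [3.139, 0.0, 2.88]
contact_force: [3.6, 16.1, 1.2]
opening: 0.587
```

Request:
{"fn": "servo_tool", "kwargs": {"rows": [[50, [0, -1.5, 0], [0, 0, 0]], [50, [0, 0, 0], [0, 0, 0]]]}}

```text
clock: 8.18
eef_pos: [583.5, -22.5, 72.1]
tcp_rot: [3.139, 0.0, 2.88]
contact_force: [3.2, 14.3, 0.6]
opening: 0.586
```

Request:
{"fn": "servo_tool", "kwargs": {"rows": [[50, [0, -1.5, 0], [0, 0, 0]], [50, [0, 0, 0], [0, 0, 0]]]}}

```text
clock: 8.43
eef_pos: [583.1, -24.0, 72.1]
tcp_rot: [3.139, 0.0, 2.88]
contact_force: [3.9, 14.8, 1.0]
opening: 0.587
```

Request:
{"fn": "servo_tool", "kwargs": {"rows": [[50, [0, -1.5, 0], [0, 0, 0]], [50, [0, 0, 0], [0, 0, 0]]]}}

```text
clock: 8.68
eef_pos: [582.7, -25.5, 72.1]
tcp_rot: [3.139, 0.0, 2.88]
contact_force: [4.2, 14.1, 1.3]
opening: 0.587
```

Request:
{"fn": "servo_tool", "kwargs": {"rows": [[50, [0, -1.5, 0], [0, 0, 0]], [50, [0, 0, 0], [0, 0, 0]]]}}

```text
clock: 8.93
eef_pos: [582.3, -26.9, 72.1]
tcp_rot: [3.139, 0.0, 2.88]
contact_force: [3.0, 14.1, 1.9]
opening: 0.587
```

Request:
{"fn": "servo_tool", "kwargs": {"rows": [[50, [0, -1.5, 0], [0, 0, 0]], [50, [0, 0, 0], [0, 0, 0]]]}}

```text
clock: 9.18
eef_pos: [581.9, -28.4, 72.1]
tcp_rot: [3.139, 0.0, 2.88]
contact_force: [3.6, 14.1, 1.6]
opening: 0.585
```

Request:
{"fn": "servo_tool", "kwargs": {"rows": [[50, [0, -1.5, 0], [0, 0, 0]], [50, [0, 0, 0], [0, 0, 0]]]}}

```text
clock: 9.43
eef_pos: [581.4, -30.0, 72.1]
tcp_rot: [3.139, 0.0, 2.88]
contact_force: [3.3, 15.1, 1.2]
opening: 0.586
```

Request:
{"fn": "servo_tool", "kwargs": {"rows": [[50, [0, -1.2, 0], [0, 0, 0]], [50, [0, 0, 0], [0, 0, 0]]]}}

```text
clock: 9.68
eef_pos: [581.1, -31.1, 72.1]
tcp_rot: [3.139, 0.0, 2.88]
contact_force: [2.6, 13.2, 2.1]
opening: 0.588
```

Request:
{"fn": "servo_tool", "kwargs": {"rows": [[50, [0, -1.2, 0], [0, 0, 0]], [50, [0, 0, 0], [0, 0, 0]]]}}

```text
clock: 9.93
eef_pos: [580.8, -32.3, 72.1]
tcp_rot: [3.139, 0.0, 2.88]
contact_force: [3.5, 13.2, 1.1]
opening: 0.585
```

Request:
{"fn": "servo_tool", "kwargs": {"rows": [[50, [0, -1, 0], [0, 0, 0]], [50, [0, 0, 0], [0, 0, 0]]]}}

```text
clock: 10.18
eef_pos: [580.6, -32.9, 72.1]
tcp_rot: [3.139, 0.0, 2.88]
contact_force: [3.2, 15.3, 1.3]
opening: 0.586
```

Request:
{"fn": "servo_tool", "kwargs": {"rows": [[50, [0, -0.6, 0], [0, 0, 0]], [50, [0, 0, 0], [0, 0, 0]]]}}

```text
clock: 10.42
eef_pos: [580.5, -33.3, 72.1]
tcp_rot: [3.138, 0.0, 2.88]
contact_force: [3.8, 17.1, 1.3]
opening: 0.587
```

Request:
{"fn": "servo_tool", "kwargs": {"rows": [[50, [0, 1.5, 0], [0, 0, 0]], [50, [0, 1.5, 0], [0, 0, 0]], [50, [0, 1.5, 0], [0, 0, 0]], [50, [0, 0, 0], [0, 0, 0]]]}}

```text
clock: 10.92
eef_pos: [581.6, -29.4, 72.1]
tcp_rot: [3.139, 0.0, 2.88]
contact_force: [3.4, 12.9, 1.8]
opening: 0.584
```

Request:
{"fn": "servo_tool", "kwargs": {"rows": [[50, [0, 1, 0], [0, 0, 0]], [50, [0, 1, 0], [0, 0, 0]], [50, [0, 0, 0], [0, 0, 0]]]}}

```text
clock: 11.3
eef_pos: [581.8, -28.6, 72.1]
tcp_rot: [3.141, 0.0, 2.88]
contact_force: [1.3, 7.2, 2.0]
opening: 0.584
```

Request:
{"fn": "servo_tool", "kwargs": {"rows": [[50, [0, 2, 0], [0, 0, 0]], [50, [0, 2, 0], [0, 0, 0]], [50, [0, 3, 0], [0, 0, 0]], [50, [0, 3, 0], [0, 0, 0]], [50, [0, 2, 0], [0, 0, 0]], [50, [0, 0, 0], [0, 0, 0]], [50, [0, 0, 0], [0, 0, 0]]]}}

```text
clock: 12.18
eef_pos: [584.8, -17.5, 72.1]
tcp_rot: [-3.142, -0.0, 2.88]
contact_force: [0.7, -0.3, -0.5]
opening: 0.585
```

Request:
{"fn": "servo_tool", "kwargs": {"rows": [[50, [0, 0, -20], [0, 0, 0]], [50, [0, 0, -45], [0, 0, 0]], [0, [30, -23, 0], [0, 0, 0]], [0, [28.4, -22.2, 0], [0, 0, 0]], [0, [0, 0, 0], [0, 0, 0]], [0, [0, 0, 0], [0, 0, 0]], [0, [0, 0, 0], [0, 0, 0]], [0, [0, 0, 0], [0, 0, 0]]]}}

```text
clock: 13.18
eef_pos: [517.3, -45.8, 137.0]
tcp_rot: [3.142, 0.0, 2.881]
contact_force: [-0.0, 0.4, 0.0]
opening: -0.0
```

Run:
```python
from h import *
s=sense(); print(s['clock'],s['eef_pos'],s['tcp_rot'],s['contact_force'],s['opening'])
im=grab_frame("wrist")
for P in [(516.7,-46,64),s['eef_pos']]:
    u=px("wrist",np.array(P)); print(u.round()); cv2.drawMarker(im,tuple(int(x) for x in u),(0,255,0),0,12)
cv2.imwrite("pics/w2.png",im)
```

```text
13.175 [517.29191842 -45.83127848 136.97708211] [3.14155158e+00 1.12366164e-04 2.88082853e+00] [-0.03867228  0.40881964  0.042646  ] -7.83831128648162e-05
[313. 251.]
[313. 311.]
```

View pics/w2.png

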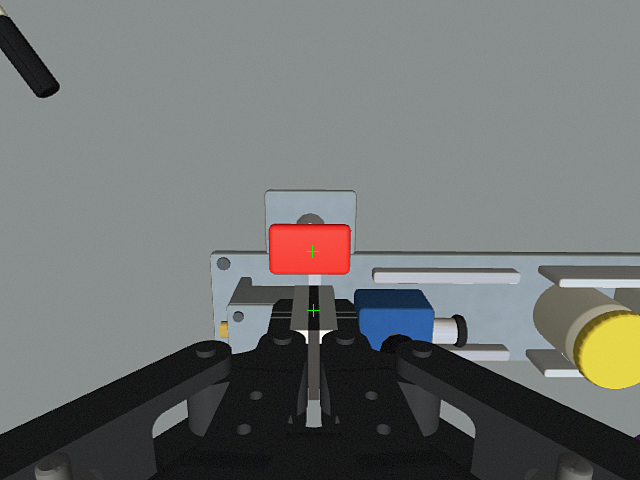

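Request:
{"fn": "servo_tool", "kwargs": {"rows": [[0, [0, 0, 40], [0, 0, 0]], [0, [0, 0, 25], [0, 0, 0]], [0, [0, 0, 6], [0, 0, 0]], [0, [0, 0, 2], [0, 0, 0]], [0, [0, 0, 2], [0, 0, 0]], [0, [0, 0, 2], [0, 0, 0]], [0, [0, 0, 0], [0, 0, 0]]]}}

```text
clock: 14.1
eef_pos: [517.2, -46.0, 61.4]
tcp_rot: [3.141, 0.001, 2.88]
contact_force: [-2.6, 0.2, 4.5]
opening: -0.004
```

Request:
{"fn": "servo_tool", "kwargs": {"rows": [[0, [0, 0, 2], [0, 0, 0]], [0, [0, 0, 2], [0, 0, 0]], [0, [0, 0, 1], [0, 0, 0]], [0, [0, 0, 0], [0, 0, 0]], [0, [0, 0, 0], [0, 0, 0]]]}}

```text
clock: 14.72
eef_pos: [517.2, -46.1, 56.5]
tcp_rot: [3.141, 0.001, 2.88]
contact_force: [-3.4, 0.5, 6.3]
opening: 0.002
```

Request:
{"fn": "servo_tool", "kwargs": {"rows": [[0, [0, 0, 1], [0, 0, 0]], [0, [0, 0, 0], [0, 0, 0]], [0, [0, 0, -40], [0, 0, 0]], [0, [0, 0, -40], [0, 0, 0]], [0, [50, 0, -20], [0, 0, 0]], [0, [0, 0, 0], [0, 0, 0]], [0, [0, 0, 0], [0, 0, 0]]]}}

```text
clock: 15.6
eef_pos: [469.3, -33.2, 155.1]
tcp_rot: [3.141, 0.003, 2.881]
contact_force: [-0.6, -0.4, -0.5]
opening: 0.001
```

Run:
```python
from h import *
s=sense(); print(s['clock'],s['eef_pos'],s['contact_force'])
a=grab_frame("side")[160:270,270:360]; b=grab_frame("top")[180:290,210:290]
cv2.imwrite("pics/end.png",np.hstack([cv2.resize(x,None,fx=4.5,fy=4.5,interpolation=2) for x in (a,b)]))
```

```text
15.6 [469.34194003 -33.20207303 155.08291178] [-0.60571397 -0.36678823 -0.51460134]
```

View pics/end.png

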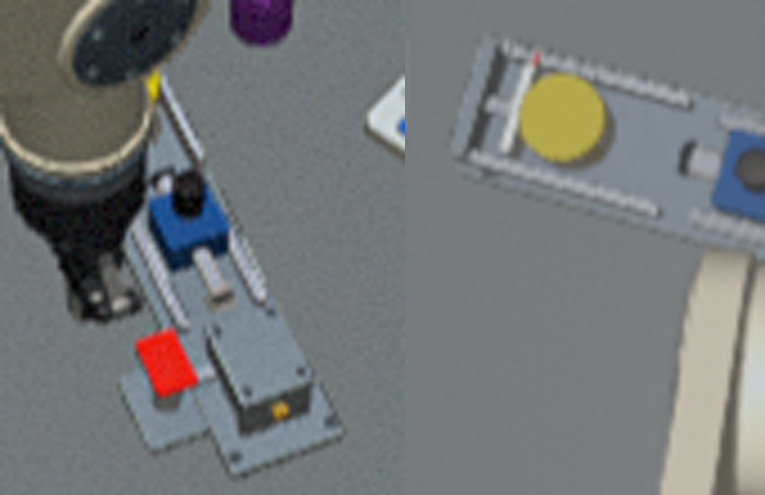

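Run:
```python
from h import *
P=ray("top",(244.9,206),68); d=P[:2]-[601,36.3]; print(P, d@[.26,.966], d@[-.966,.26])
g=ray("top",(405*0+ (520-405)/4.5+210,105/4.5+180),57)[:2]-[601,36.3]; print("gauge x",g@[.26,.966])
g0=np.array(ray("top",(248,207),45))[:2]-[601,36.3]; print("gauge before",g0@[.26,.966])
for b in boxes_of("top","gauge")[:2]+boxes_of("top","pot_yellow")[:4]: print(b["conf"],w("top",b["centre"]).round(1))
```

```text
[625.07844085 139.57002547  68.        ] 106.01923922676146 3.5904327605984747
gauge x 131.6648064384901
gauge before 102.00929742547206
0.41 [636.1 166.8  54.5]
0.71 [757.5 166.1  55.6]
0.69 [558.4 254.5  58.3]
0.54 [627.3 137.9  66.8]
```

Pot is at about x = 106 mm and upright, the gauge has moved about 30 mm, and the striker is forward. Handing in.

```bash
python3 -c "
from rig import *
print(sign_off())"
```

```text
the job is handed in; nothing more can be done
None
```

The test blow was struck and the job is handed in, at about 15.6 s on the robot's clock. `sign_off` gave no verdict.

**Cocking:** I drew the knob back with one finger until the overdraw buffer was just felt. The pull rose from about 13.7 N to 17.5 N, so I put roughly 4 N on the buffer, against the 12 N limit. I then eased forward, and the pull fell to zero, so the sear had caught. I took the hand off, and a picture showed the striker still back before I pressed the trip pad.

**Firing:** I pressed the pad down about 8 mm and then moved clear.

**Last checks:**

| Check | Measured | Required |
|---|---|---|
| Pot ahead of tester's centre | about 106 mm, seen upright | 78 to 140 mm |
| Gauge plate knocked on | about 27–30 mm | more than 8 mm |
| Striker | looks back at rest in the picture | drawn less than 12 mm |
| Force at the wrist | under 1 N | robot touching nothing |

The gauge figure is rough, because it comes from the overhead camera and the network's estimate. I did not re-measure the bystanders (second yellow pot, red pot, tally counter), but the arm did not work near them. None of these checks failed or disagreed.

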